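# Return the trapped key to the machine's interlock

## Task

Take the red-handled key from its cradle, stand it bit-down in the mouth of the yellow-topped interlock switch, and turn it gently to and fro until you feel it drop into the hidden slot. Then turn it clockwise to the stop, so that its flat handle lies in line with the green stripe, and let go, leaving the key fully down and upright. Do not drop the key or lay it on the bench, force it, or push the other things on the bench about.

Things in the scene. Friction and masses are not known exactly. Their poses are not given: they have to be found in the camera images.
- key_mid (a point): Middle of the loose interlock key, on its axis, in its square steel shank (16 x 16 mm, from x = -28 to +32 mm). Key 144 mm long, 0.18 to 0.29 kg, balanced within 8 mm of this point. Its x axis runs from handle to bit tip, y along the width of the flat handle and wings. It starts lying level on the cradle, axis 50 mm above the bench, y level, bit pointing roughly to the robot's left.
- key_handle (a point): Centre of the key's flat red handle, on the axis 40 mm behind key_mid: 24 mm long in x, 50 mm wide in y, 16 mm thick in z (as thick as the shank).
- key_bit (a point): Centre of the key's brass wings, on the axis 58 mm ahead of key_mid: 34 mm tip to tip along y, 7 mm thick in z, 8 mm long in x. They cross the round end of the shank, 16 mm in diameter, which runs from 32 to 92 mm ahead of key_mid; beyond the wings it is the 30 mm pilot, tapered to 8 mm diameter in its last 4 mm.
- lock_mouth (a point): Centre of the round mouth (40 mm diameter) in the yellow top of the interlock switch, a grey box 90 x 80 x 74 mm fixed to the bench; level with the top, 74 mm above the bench. z up, x along the green stripe that crosses the top. A black dust seal 11 mm down hides the inside and offers no resistance.
- lock_plate (a point): On the lock's axis 18 mm below the mouth: top of a fixed hidden plate, 8 mm thick. Its 18 mm central hole takes the pilot: the key then stands loosely by itself, wings resting on the plate, key_mid 44 mm above the mouth. An 11 mm straight slot through the centre lets the wings pass, either way round; its direction is unknown, 0.5 to 2.0 rad counter-clockwise of the stripe seen from above.
- lock_floor (a point): On the lock's axis 40 mm below the mouth: the floor where the wings end. When wings and slot agree within about 0.1 rad the key drops 22 mm by its own weight: key_mid is then 22 mm above the mouth. There it turns freely clockwise, seen from above, until a stop 0.02 to 0.06 rad past the stripe; it cannot reach the stripe the other way.
- cradle_base (a point): Middle of the underside of the aluminium key cradle, fixed to the bench, below key_mid at the start; x along the key. Base 120 x 70 x 12 mm; two posts 28 mm wide and 8 mm thick at x = -22 and +40 mm hold the key in open-topped notches 18 mm wide whose cheeks end 1 mm below the key's axis; nothing stands between the posts.
- spray_mid (a point): Bystander: white bottle with yellow cap, 68 mm diameter, 165 mm tall, standing; point 80 mm up.
- block_mid (a point): Bystander: ground steel block 50 x 50 x 25 mm; its centre.
- mug_mid (a point): Bystander: black mug, 76 mm diameter and 90 mm tall, handle to its +y; point 45 mm up.
- jar_mid (a point): Bystander: low white jar with blue lid, 60 mm diameter, 45 mm tall; point 22 mm up.
- driver_mid (a point): Bystander: screwdriver with green handle lying along its x, about 200 mm long; point near its middle.
- casting_mid (a point): Bystander: finned aluminium casting 110 x 45 x 28 mm lying flat; its centre.
There are look-alikes about, which are no part of the job. Of the things that look like the part that bears key_mid, the largest one is meant.

How it is judged:
By the outcome, as a careful person would: the job done as asked, in the order asked, and still so for the second after the job is handed in, with the robot touching nothing.
It also fails if it takes over 70 s, if anything falls off the work surface, if the arm or the gripper's body presses on something with over 40 N, if the wrist force passes 120 N, or if a joint passes its speed limit or range.

## Robot

A 6-joint arm with a two-finger parallel gripper is mounted at the origin on the work surface. World frame = base frame: x ahead of the robot, y to its left, z up, the work surface at z = 0. Lengths are in m, angles in rad, forces in N, time in s.
With the tool pointing down it reaches from about 0.35 to 0.875 m from the base axis. Payload 4.2 kg.
Tool frame: the origin (TCP) lies midway between the tips of the shut fingers; the grasp point (between the pads) lies 19 mm behind it; z points along the fingers, y is the line along which they close (so a half turn about z gives the same grasp; the last joint's range is limited). The gripper opens to 87 mm and grips with 3 to 60 N. Pads are 19 mm wide; open, the fingers measure 117 mm over their backs; the gripper's body (75 mm by 190 mm) begins 51 mm behind the grasp point.
Start: joints at [1.383, 0.385, 0.008, 0, -1.194, -0.259], TCP at [0.27, 0.564, 0.197] pointing down, gripper open.
Joint ranges: [-3.14, 3.14], [-1.21, 2.06], [-1.07, 1.41], [-3.16, 2.05], [-2.99, -0.16], [-3.1, 3.1]. Speed limits (rad/s): [2.79, 2.79, 3.14, 3.14, 3.14, 3.14].

## Interface

Orientations are given as a unit quaternion [w, x, y, z].
In Python, from bench import robot gives the robot as it stands.
- The arm moves only by the tool carry_out, never from a script. Its argument "moves" is a list of rows, each a list of 2 entries, a list of its own where there are three numbers: the shift along the tool's x, y, z in m, then the turn, a rotation vector about the tool's x, y, z in rad. A call has 1 to 20 rows; each row shifts and turns the commanded pose from where the row before left it, along the tool's axes as they then stand; what a row does not reach is not made up. A row lasts 1/8 s, in which the tool goes at most 62.5 mm and 10.7 degrees, less where a joint would pass 70% of its speed; a pose out of reach is approached as far as the arm can. A call with a gripper value outside its range is refused whole. "gripper" is the closure, from -1 (fully open) to 1 (shut), set as the call begins (left out, the last holds). The fingers move at their own pace and stop on an object; "grip_force" is the grip in N (left out, the last holds). Time passes only in rows, so rows that do not move let the fingers close. It gives the time, the measured TCP pose, the force, the opening and the grip force at its end, in the units of the state.
- robot.state(): the state, without advancing time (a new reading comes with each control period).
- robot.read_camera(name): name is "scene" or "top"; returns the picture (480x640x3 uint8, blue, green, red); there is no depth.
- robot.get_calibration(name): a dict with "K" (3x3 intrinsics, pixels), "R" (3x3) and "t" (3): a world point X has camera coordinates R X + t. Camera axes: x right, y down, z forward; pixel columns grow to the right and rows downward; lengths in m; the calibration is good to about 2 mm. A picture is of the moment at which its call begins. get_calibration takes no time and is no camera call.
- robot.close_job(): hands the job in; it is judged then, once.
The state is a dict: "clock": time; "qpos": joint angles; "dq": joint speeds; "effort": joint torques, N m; "ee_pos": TCP position; "eef_rot": TCP orientation; "wrist_force": force on the tool from outside, world axes, zero at the start; "torque": the same for the moment, N m; "grip_width": finger opening in m; "grip_force": force on a finger pad.
Only numpy, scipy, OpenCV 4.12 (cv2) and the standard library are available. Lean on these libraries where they do the work, as an engineer would, in place of code of your own. Each camera call takes 0.05 s, during which the arm holds its last target. There are 200 camera calls.

## Working session

There is one attempt and no reset: what is moved stays moved. The work goes in short steps, Python scripts to look and compute and a tool call to move; the robot and the scene stay as the last step left them, time stands still between calls to the robot, and variables do not carry over. Pictures are saved under pics/ and viewed, at most 10 in all, crops included, and the job is handed in when it is done.

Besides the shell and the picture viewer there is one more tool, called after ">>>" as name([rows], argument=value, ...), one row to a line, values as JSON. carry_out: Moves the arm, as the interface text tells. Its arguments: {"type":"object","properties":{"moves":{"type":"array","items":{"type":"array"}},"gripper":{"type":"number"},"grip_force":{"type":"number"}},"required":["moves"]}

```bash
mkdir -p pics
python3 - <<'E'
from bench import robot
import cv2,numpy as np
for n in("scene","top"):
    cv2.imwrite(f"pics/{n}0.png",robot.read_camera(n)); c=robot.get_calibration(n)
    print(n,np.round(c["K"],1).tolist(),np.round(c["R"],4).tolist(),np.round(c["t"],4).tolist())
print(robot.state())
E
```

```text
scene [[456.6, 0.0, 316.7], [0.0, 456.6, 236.9], [0.0, 0.0, 1.0]] [[0.247, 0.969, -0.0103], [0.7264, -0.1921, -0.6599], [-0.6414, 0.1555, -0.7513]] [-0.1338, -0.3072, 1.5231]
top [[537.0, 0.0, 320.5], [0.0, 537.0, 241.8], [0.0, 0.0, 1.0]] [[-0.0055, -0.9999, 0.0161], [-0.9958, 0.004, -0.0912], [0.0911, -0.0165, -0.9957]] [-0.0052, 0.5458, 1.1957]
{'clock': 0.1, 'qpos': array([ 1.38256560e+00,  3.85482254e-01,  6.78373403e-03, -4.14611575e-04,
       -1.19404536e+00, -2.58628718e-01]), 'dq': array([ 0.00042665, -0.00203001,  0.00350065,  0.00122368,  0.00010713,
        0.00178226]), 'effort': array([-2.77858317e-04, -3.91690350e+01,  1.87935716e+01,  4.23190311e+00,
        1.34769853e-02, -7.18409456e-05]), 'ee_pos': array([0.26980725, 0.56310868, 0.19617884]), 'eef_rot': array([ 9.79952704e-04,  9.75125820e-01, -2.21649838e-01, -1.58303837e-04]), 'wrist_force': array([ 0.87428035,  1.36028388, -0.16748176]), 'torque': array([-0.06299561, -0.00458096,  0.00421825]), 'grip_force': 0.0, 'grip_width': 0.08708827866939932}
```

View pics/scene0.png

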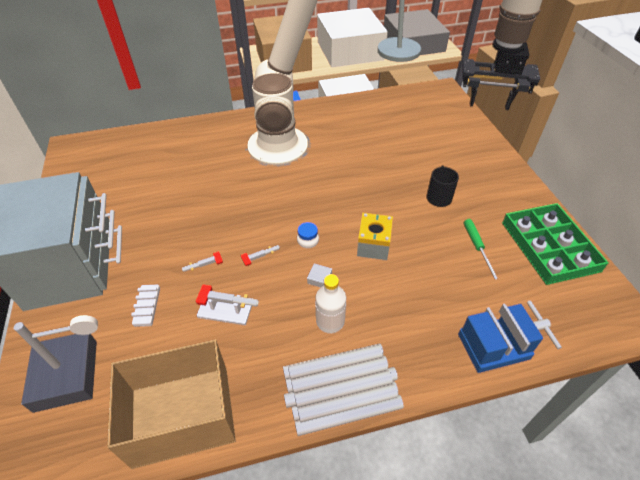

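View pics/top0.png

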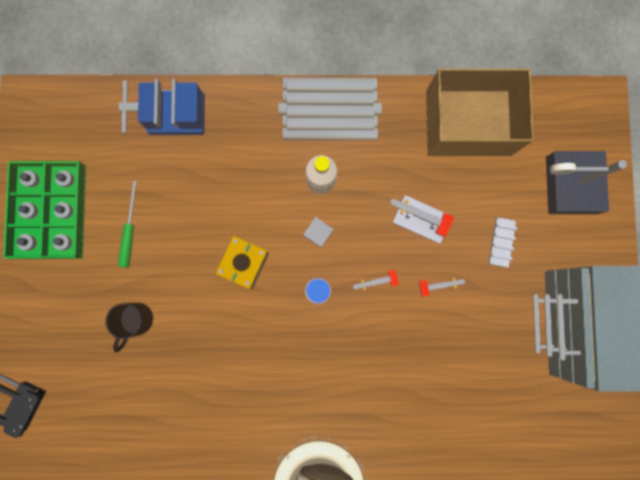

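The two views show three red-handled keys. In the top view they are: one on the white cradle at (423,217), and two small ones lying on the bench at (376,281) and (441,287). The cradle key is the largest, and only it lies in a cradle, so I choose it. The lock mouth is at (242,262). I'll check with a close crop and measure.

```bash
cat > h.py <<'E'
from bench import robot
import cv2,numpy as np
from scipy.spatial.transform import Rotation as Ro
def ray(n,px,z):
    c=robot.get_calibration(n);K,R,t=(np.array(c[k]) for k in("K","R","t"))
    d=R.T@np.linalg.solve(K,[px[0],px[1],1.]);o=-R.T@t
    return o+d*(z-o[2])/d[2]
def proj(n,X):
    c=robot.get_calibration(n);p=np.array(c["K"])@(np.array(c["R"])@X+np.array(c["t"]));return p[:2]/p[2]
def blobs(m,amin=8):
    cs,_=cv2.findContours(m.astype(np.uint8),cv2.RETR_EXTERNAL,cv2.CHAIN_APPROX_NONE)
    return [(cv2.contourArea(c),cv2.minAreaRect(c),c) for c in cs if cv2.contourArea(c)>=amin]
def hsv(im): return cv2.split(cv2.cvtColor(im,cv2.COLOR_BGR2HSV).astype(int))
E
python3 - <<'E'
from h import *
im=cv2.imread("pics/top0.png");H,S,V=hsv(im)
red=((H<8)|(H>172))&(S>180)&(V>120)
for a,r,c in blobs(red):
    print("red",a,np.round(r,1) if 0 else r, np.round(ray("top",r[0],.05),4))
yel=(H>18)&(H<32)&(S>170)&(V>120)
for a,r,c in blobs(yel,60): print("yel",a,r,np.round(ray("top",r[0],.074),4),[np.round(ray("top",p,.074)[:2],4).tolist() for p in cv2.boxPoints(r)])
sub=np.zeros(H.shape,bool);sub[235:292,212:272]=1
for a,r,c in blobs(sub&(V<75),30): print("hole",a,r,np.round(ray("top",r[0],.074),4))
for a,r,c in blobs(sub&(H>38)&(H<90)&(S>80),2): print("green",a,r,np.round(ray("top",r[0],.074),4))
a=cv2.resize(im[185:250,375:470],None,fx=6,fy=6,interpolation=2)
b=cv2.resize(im[232:297,208:242+35],None,fx=6,fy=6,interpolation=2)
s=cv2.imread("pics/scene0.png");cc=cv2.resize(s[280:330,185:270],(a.shape[1],200*0+335),interpolation=2)
d=cv2.resize(s[205:265,350:402],(b.shape[1],335),interpolation=2)
o=np.vstack([np.hstack([a,b]),np.hstack([cc,d])]);k=min(800/o.shape[1],600/o.shape[0]);print(o.shape,k)
cv2.imwrite("pics/crop1.png",cv2.resize(o,None,fx=k,fy=k))
E
```

```text
red 90.5 ((423.830810546875, 287.64617919921875), (15.380306243896484, 7.442083835601807), 82.87498474121094) [ 0.4405 -0.2359  0.05  ]
red 91.0 ((393.0458984375, 277.4862365722656), (15.516786575317383, 7.6626105308532715), 73.3007583618164) [ 0.4633 -0.1679  0.05  ]
red 186.0 ((444.9741516113281, 224.5603485107422), (10.110595703125, 21.796871185302734), 23.198591232299805) [ 0.5811 -0.2866  0.05  ]
yel 1568.0 ((240.98280334472656, 261.99212646484375), (38.59737777709961, 42.95331573486328), 24.623565673828125) [0.4979 0.1657 0.074 ] [[0.4734, 0.2227], [0.5581, 0.1849], [0.5227, 0.1084], [0.4383, 0.1467]]
yel 143.5 ((321.5, 164.0), (14.0, 13.0), 90.0) [ 0.714  -0.0102  0.074 ] [[0.7297, 0.0041], [0.7297, -0.0246], [0.6982, -0.0244], [0.6982, 0.0043]]
hole 109.0 ((241.0, 262.0), (12.0, 12.0), 90.0) [0.4979 0.1657 0.074 ]
green 2.0 ((234.2000274658203, 276.1000061035156), (1.3416407108306885, 4.4721360206604), 26.56505012512207) [0.4675 0.1801 0.074 ]
(725, 984, 3) 0.8130081300813008
```

View pics/crop1.png

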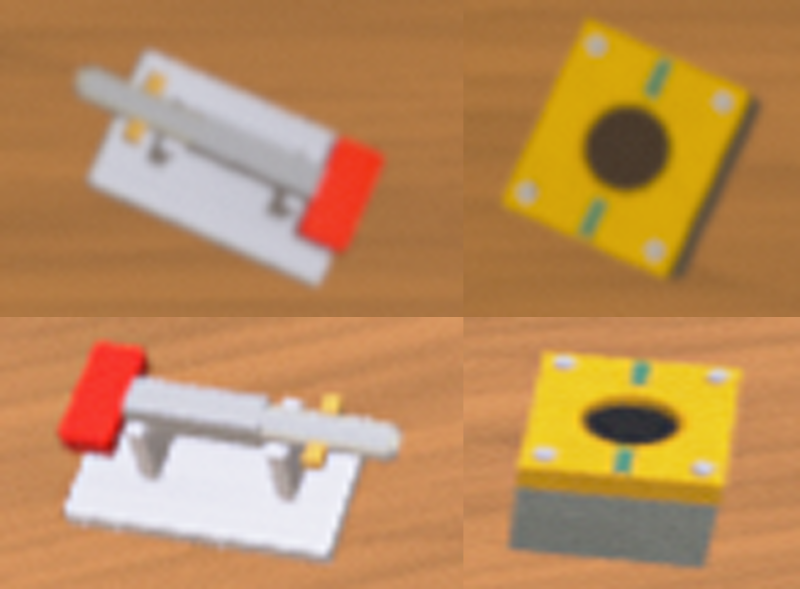

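The crop confirms the choice: a red handle, square shank and brass wings sit on the posts, with the bit to the left. The green stripe runs through the mouth, tilting right and up in the top view at about −24°. Next I'll get the key axis, and cross-check it in the scene view.

Run:
```python
from h import *
im=cv2.imread("pics/top0.png")
h=ray("top",(445,224.6),.05);t=ray("top",(392.6,202),.05);d=t-h
print("handle",h,"tip",t,"len",np.linalg.norm(d),"az",np.degrees(np.arctan2(d[1],d[0])))
u=d/np.linalg.norm(d);mid=h+.04*u;print("mid",mid)
g=[ray("top",p,.074) for p in((592/4.878/1+0,0),)]
f=lambda x,y:((x/.813-570)/6+208,y/4.878+232)
a,b=ray("top",f(593.5,217),.074),ray("top",f(657,78),.074);print("stripe",a,b,np.degrees(np.arctan2(*(b-a)[1::-1])),"mid",(a+b)/2)
s=cv2.imread("pics/scene0.png");H,S,V=hsv(s)
sub=np.zeros(H.shape,bool);sub[205:262,350:402]=1
for ar,r,c in blobs(sub&(V<70)&(S<200),30): print("scene hole",ar,r,ray("scene",r[0],.074))
for ar,r,c in blobs(((H<8)|(H>172))&(S>180)&(V>120)&(np.arange(640)<300),20): print("scene red",ar,r[0],ray("scene",r[0],.05), "expect",proj("scene",h))
m=blobs(sub&(H>18)&(H<32)&(S>170),60)[0];print(m[1],proj("scene",np.array([.4975,.1655,.074])))
```

```text
handle [ 0.58102209 -0.2867046   0.05      ] tip [ 0.63256458 -0.16989177  0.05      ] len 0.1276787543300967 az 66.19100916520092
mid [ 0.59716964 -0.25010874  0.05      ]
stripe [0.46663055 0.17910069 0.074     ] [0.52834838 0.15142355 0.074     ] -24.153683647060717 mid [0.49748947 0.16526212 0.074     ]
scene hole 54.5 ((375.5, 228.0), (6.0, 11.0), 90.0) [0.50277913 0.16640934 0.074     ]
scene red 161.5 (203.33621215820312, 294.2155456542969) [ 0.57850564 -0.28308971  0.05      ] expect [201.8739462  295.41032695]
scene red 62.5 (245.50003051757812, 259.0000305175781) [ 0.4988399  -0.17176749  0.05      ] expect [201.8739462  295.41032695]
scene red 58.0 (217.76028442382812, 257.5273742675781) [ 0.47641667 -0.23836465  0.05      ] expect [201.8739462  295.41032695]
scene red 1059.0 (118.80001831054688, 43.39999771118164) [-0.77971659 -0.51501098  0.05      ] expect [201.8739462  295.41032695]
((375.2769470214844, 228.7846221923828), (32.24903106689453, 30.01640510559082), 7.125016689300537) [374.48788591 226.60148606]
```

```bash
cat >> h.py <<'E'
KAZ=np.radians(66.5); MID=np.array([.596,-.249,.05]); LOCK=np.array([.499,.1657,.074])
def frame(az_y,z):   # tool y level at azimuth, z given
    y=np.array([np.cos(az_y),np.sin(az_y),0]);z=z/np.linalg.norm(z);return np.c_[np.cross(y,z),y,z]
def here():
    s=robot.state();q=s["eef_rot"];return s["ee_pos"],Ro.from_quat(np.r_[q[1:],q[0]]).as_matrix(),s
def plan(p,R):       # tool-frame shift (done first), then rotvec
    p0,R0,s=here();d=R0.T@(p-p0);w=Ro.from_matrix(R0.T@R).as_rotvec()
    d2=R.T@(p-p0)
    print("clock",round(s["clock"],2),"shift(before turn)",np.round(d,4),"shift(after turn)",np.round(d2,4),"turn",np.round(w,4),"pos",np.round(p0,4))
def pick(back,gx=.004,th=30):
    th=np.radians(th);kx=np.array([np.cos(KAZ),np.sin(KAZ),0])
    R=frame(KAZ+np.pi/2,np.sin(th)*kx-np.cos(th)*np.array([0,0,1]))
    return MID+gx*kx+R[:,2]*(.019-back),R
E
python3 -c "
from h import *
p,R=pick(.1);print(p);plan(p,R)"
```

```text
[ 0.58144566 -0.28247269  0.12014806]
clock 0.1 shift(before turn) [0.6465 0.6276 0.0774] shift(after turn) [ 0.602  -0.623  -0.2597] turn [ 0.4023 -0.4175  1.4955] pos [0.2698 0.5631 0.1962]
```

>>> carry_out([
  [[0.0323,0.0314,0],[0,0,0]],
  [[0.0323,0.0314,0],[0,0,0]],
  [[0.0323,0.0314,0],[0,0,0]],
  [[0.0323,0.0314,0],[0,0,0]],
  [[0.0323,0.0314,0],[0,0,0]],
  [[0.0323,0.0314,0],[0,0,0]],
  [[0.0323,0.0314,0],[0,0,0]],
  [[0.0323,0.0314,0],[0,0,0]],
  [[0.0323,0.0314,0],[0,0,0]],
  [[0.0323,0.0314,0],[0,0,0]],
  [[0.0323,0.0314,0],[0,0,0]],
  [[0.0323,0.0314,0],[0,0,0]],
  [[0.0323,0.0314,0],[0,0,0]],
  [[0.0323,0.0314,0],[0,0,0]],
  [[0.0323,0.0314,0],[0,0,0]],
  [[0.0323,0.0314,0],[0,0,0]],
  [[0.0323,0.0314,0],[0,0,0]],
  [[0.0323,0.0314,0],[0,0,0]],
  [[0.0323,0.0314,0],[0,0,0]],
  [[0.0323,0.0314,0],[0,0,0]],
], gripper=-1)

```text
clock: 2.6
ee_pos: [0.5814, -0.2832, 0.1965]
eef_rot: [-0.0, 0.975, -0.222, -0.001]
wrist_force: [1.0, 0.6, 0.4]
grip_width: 0.0872
grip_force: 0.0
```

>>> carry_out([
  [[0,0,0],[0.0402,-0.0418,0.1495]],
  [[0,0,0],[0.0402,-0.0418,0.1495]],
  [[0,0,0],[0.0402,-0.0418,0.1495]],
  [[0,0,0],[0.0402,-0.0418,0.1495]],
  [[0,0,0],[0.0402,-0.0418,0.1495]],
  [[0,0,0],[0.0402,-0.0418,0.1495]],
  [[0,0,0],[0.0402,-0.0418,0.1495]],
  [[0,0,0],[0.0402,-0.0418,0.1495]],
  [[0,0,0],[0.0402,-0.0418,0.1495]],
  [[0,0,0],[0.0402,-0.0418,0.1495]],
  [[0,0,0],[0,0,0]],
])

```text
clock: 3.98
ee_pos: [0.5803, -0.2824, 0.1966]
eef_rot: [0.217, -0.53, 0.807, 0.143]
wrist_force: [0.4, 0.1, -0.3]
grip_width: 0.0873
grip_force: 0.0
```

```bash
python3 -c "
from h import *
p,R=pick(.06);plan(p,R);print(robot.state()['qpos'])
cv2.imwrite('pics/t1.png',np.hstack([cv2.resize(robot.read_camera('top')[140:290,330:530],(400,300)),cv2.resize(robot.read_camera('scene')[220:370,140:340],(400,300))]))"
```

```text
clock 3.98 shift(before turn) [ 0.0381 -0.0012  0.1063] shift(after turn) [ 0.0378 -0.0011  0.1064] turn [ 0.0015  0.0022 -0.    ] pos [ 0.5803 -0.2824  0.1966]
[-0.49642693  0.49282616  0.26329197 -0.53035027 -1.41697857  0.19009169]
```

View pics/t1.png

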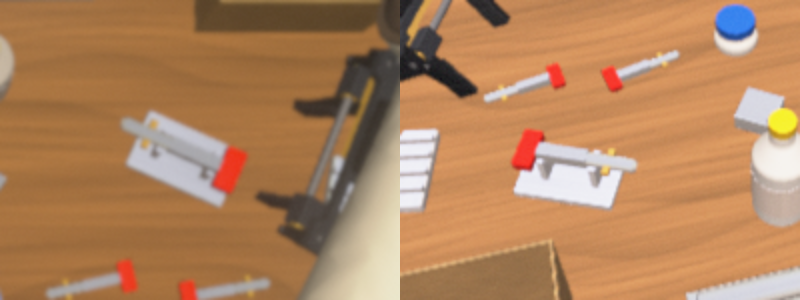

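The left half (top view) shows the key undisturbed, with the fingertips at about (478,192) and (459,237) straddling its line. The right half (scene view) shows the same. I'll check this against the TCP projection and then go in.

```bash
python3 -c "
from h import *
p,R,s=here()
for n in('top','scene'): print(n,proj(n,p),proj(n,p+R[:,1]*.0435),proj(n,p-R[:,1]*.0435))
p,R=pick(0);plan(p,R)"
```

```text
top [461.00696691 215.33273943] [452.86015646 235.54731567] [469.09351251 195.26769759]
scene [190.23626408 255.54534235] [197.02183683 240.05582422] [183.03784329 271.97727425]
clock 4.08 shift(before turn) [ 0.039  -0.0006  0.1662] shift(after turn) [ 0.0388 -0.0004  0.1663] turn [0.0015 0.0015 0.0025] pos [ 0.5812 -0.2819  0.1969]
```

>>> carry_out([
  [[0.0078,0,0.0],[0,0,0]],
  [[0.0078,0,0.0],[0,0,0]],
  [[0.0078,0,0.02],[0,0,0]],
  [[0.0078,0,0.03],[0,0,0]],
  [[0.0078,0,0.03],[0,0,0]],
  [[0,0,0.03],[0,0,0]],
  [[0,0,0],[0,0,0]],
])

```text
clock: 4.95
ee_pos: [0.5885, -0.2607, 0.0797]
eef_rot: [0.216, -0.53, 0.807, 0.145]
wrist_force: [-0.5, -0.3, 0.4]
grip_width: 0.0872
grip_force: 0.0
```

```bash
python3 -c "
from h import *
p,R=pick(0);plan(p,R)
t=robot.read_camera('top');s=robot.read_camera('scene')
p,R,_=here()
for n,im in(('top',t),('scene',s)):
  for k in(-.0435,0,.0435):
    q=proj(n,p+R[:,1]*k);print(n,q);cv2.circle(im,(int(q[0]*16+8),int(q[1]*16+8)),10,(255,0,255),-1,shift=4)
cv2.imwrite('pics/t2.png',np.hstack([cv2.resize(t[170:260,380:500],(400,300)),cv2.resize(s[250:340,180:300],(400,300))]))"
```

```text
clock 4.95 shift(before turn) [-0.0003 -0.0026  0.0536] shift(after turn) [-0.0005 -0.0022  0.0536] turn [ 0.0065  0.0028 -0.0011] pos [ 0.5885 -0.2607  0.0797]
top [445.12814322 200.56078754]
top [437.72136661 218.68018947]
top [430.26502066 236.92085426]
scene [203.79318917 304.25546328]
scene [209.88084229 288.26338435]
scene [215.64636679 273.11752745]
```

View pics/t2.png

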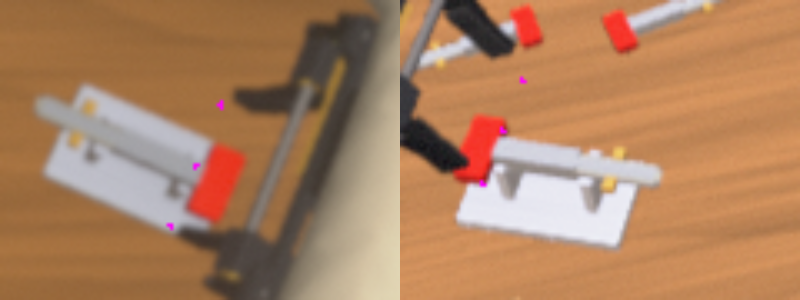

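The dots are the computed shut-finger tips. The real open tips end about 8 mm short of them, in line, as swinging fingers would. The key stays untouched, so I'll go in and close.

>>> carry_out([
  [[0,-0.001,0.014],[0,0,0]],
  [[0,-0.001,0.014],[0,0,0]],
  [[0,0,0.014],[0,0,0]],
  [[0,0,0.0115],[0,0,0]],
  [[0,0,0],[0,0,0]],
])

```text
clock: 5.68
ee_pos: [0.6018, -0.2373, 0.0348]
eef_rot: [0.217, -0.53, 0.807, 0.144]
wrist_force: [0.1, -0.8, -0.2]
grip_width: 0.0871
grip_force: 0.0
```

>>> carry_out([
  [[0,0,0],[0,0,0]],
  [[0,0,0],[0,0,0]],
  [[0,0,0],[0,0,0]],
  [[0,0,0],[0,0,0]],
  [[0,0,0],[0,0,0]],
  [[0,0,0],[0,0,0]],
  [[0,0,0],[0,0,0]],
  [[0,0,0],[0,0,0]],
], gripper=1, grip_force=30)

```text
clock: 6.68
ee_pos: [0.6017, -0.2379, 0.0362]
eef_rot: [0.217, -0.53, 0.807, 0.144]
wrist_force: [-1.2, 0.5, 1.6]
grip_width: 0.0148
grip_force: 21.8
```

>>> carry_out([
  [[-0.005,0,-0.0087],[0,0,0]],
  [[-0.0125,0,-0.0217],[0,0,0]],
  [[-0.0125,0,-0.0217],[0,0,0]],
  [[-0.0125,0,-0.0217],[0,0,0]],
  [[-0.0125,0,-0.0217],[0,0,0]],
  [[-0.0125,0,-0.0217],[0,0,0]],
  [[-0.0125,0,-0.0217],[0,0,0]],
  [[-0.0125,0,-0.0217],[0,0,0]],
  [[0,0,0],[0,0,0]],
  [[0,0,0],[0,0,0]],
], grip_force=45)

```text
clock: 7.92
ee_pos: [0.6016, -0.2384, 0.2213]
eef_rot: [0.217, -0.53, 0.807, 0.143]
wrist_force: [0.2, -0.6, -3.5]
grip_width: 0.013
grip_force: 44.9
```

```bash
python3 -c "
from h import *
t=robot.read_camera('top');s=robot.read_camera('scene')
p,R,st=here();print(p,st['qpos'],st['wrist_force'],st['torque'],st['grip_width'])
kx=-np.cos(np.pi/6)*R[:,0]+np.sin(np.pi/6)*R[:,2];g=p-.019*R[:,2]
pts=[g-.004*kx+a*kx for a in(-.04,.058,.092)]
for n,im in(('top',t),('scene',s)):
  for X in pts:
    q=proj(n,X);print(n,q);cv2.circle(im,(int(q[0]*16+8),int(q[1]*16+8)),10,(255,0,255),-1,shift=4)
cv2.imwrite('pics/t3.png',np.hstack([cv2.resize(t[150:270,360:520],(400,300)),cv2.resize(s[200:320,160:320],(400,300))]))"
```

```text
[ 0.60141236 -0.23845069  0.22012358] [-0.42229242  0.45969827  0.26886151 -0.53308901 -1.41519917  0.10607877] [-0.17056069 -0.38826291 -2.0875019 ] [-1.21426066  0.47760233  0.01061752] 0.012881876336239773
top [469.76366237 212.94949123]
top [422.05105922 192.7208899 ]
top [405.53771548 185.71976598]
scene [183.14035471 243.49030426]
scene [229.65103221 248.99746685]
scene [246.0544168  250.93973282]
```

View pics/t3.png

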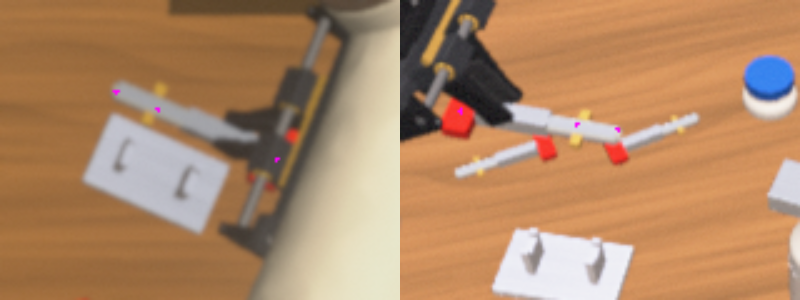

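The picture shows the key held level by the shank, clear of the cradle and matching the computed points within about 3 mm. Next I'll carry it over the lock and pitch it bit-down.

```bash
cat >> h.py <<'E'
def place(gz,phi=-113.5,th=30,off=(0,0)):
    f=np.radians(phi);t=np.radians(th)
    R=frame(f-np.pi/2,np.array([np.cos(t)*np.cos(f),np.cos(t)*np.sin(f),-np.sin(t)]))
    return np.r_[LOCK[:2]+off,gz]+.019*R[:,2],R
E
python3 -c "
from h import *
p,R=place(.26);plan(p,R)"
```

```text
clock 8.03 shift(before turn) [-0.286   0.2549  0.1319] shift(after turn) [-0.1304  0.2551 -0.2865] turn [0.0032 1.5733 0.0017] pos [ 0.6014 -0.2385  0.2201]
```

>>> carry_out([
  [[-0.0286,0.0255,0.0132],[0,0,0]],
  [[-0.0286,0.0255,0.0132],[0,0,0]],
  [[-0.0286,0.0255,0.0132],[0,0,0]],
  [[-0.0286,0.0255,0.0132],[0,0,0]],
  [[-0.0286,0.0255,0.0132],[0,0,0]],
  [[-0.0286,0.0255,0.0132],[0,0,0]],
  [[-0.0286,0.0255,0.0132],[0,0,0]],
  [[-0.0286,0.0255,0.0132],[0,0,0]],
  [[-0.0286,0.0255,0.0132],[0,0,0]],
  [[-0.0286,0.0255,0.0132],[0,0,0]],
  [[0,0,0],[0,0,0]],
])

```text
clock: 9.4
ee_pos: [0.491, 0.1524, 0.2503]
eef_rot: [0.216, -0.531, 0.806, 0.144]
wrist_force: [-1.0, 0.6, -2.4]
grip_width: 0.0129
grip_force: 44.9
```

>>> carry_out([
  [[0,0,0],[0,0.12,0]],
  [[0,0,0],[0,0.12,0]],
  [[0,0,0],[0,0.12,0]],
  [[0,0,0],[0,0.12,0]],
  [[0,0,0],[0,0.12,0]],
  [[0,0,0],[0,0.12,0]],
  [[0,0,0],[0,0.12,0]],
  [[0,0,0],[0,0.12,0]],
  [[0,0,0],[0,0.12,0]],
  [[0,0,0],[0,0.12,0]],
  [[0,0,0],[0,0.12,0]],
  [[0,0,0],[0,0.12,0]],
  [[0,0,0],[0,0.12,0]],
  [[0,0,0],[0,0.01,0]],
  [[0,0,0],[0,0,0]],
])

```text
clock: 11.28
ee_pos: [0.4934, 0.1501, 0.2506]
eef_rot: [-0.417, -0.476, 0.725, -0.273]
wrist_force: [0.5, -0.3, -2.1]
grip_width: 0.0131
grip_force: 45.0
```

```bash
python3 -c "
from h import *
p,R=place(.26);plan(p,R);print(robot.state()['qpos'])"
```

```text
clock 11.28 shift(before turn) [-0.0001  0.0011 -0.    ] shift(after turn) [-0.0001  0.0011 -0.    ] turn [0.0004 0.005  0.0006] pos [0.4934 0.1501 0.2506]
[ 0.80365362  0.64715701  0.0516842   0.33301115 -1.96824862 -1.25124021]
```

```bash
python3 -c "
from h import *
t=robot.read_camera('top');s=robot.read_camera('scene')
cv2.imwrite('pics/rt.png',t);cv2.imwrite('pics/rs.png',s)
p,R,st=here();g=p-.019*R[:,2]
for n,im in(('top',t),('scene',s)):
  for X in[g+[0,0,-.054],g+[0,0,-.088],g+[0,0,.044],LOCK]:
    q=proj(n,X);print(n,q);cv2.circle(im,(int(q[0]*16+8),int(q[1]*16+8)),10,(255,0,255),-1,shift=4)
cv2.imwrite('pics/t4.png',np.hstack([cv2.resize(t[190:300,180:290],(400,400)),cv2.resize(s[140:260,320:440],(400,400))]))"
```

```text
top [232.21590284 257.25932591]
top [234.74450119 258.33051911]
top [223.90245321 253.73748914]
top [240.99774527 261.50564716]
scene [379.46041008 188.89998105]
scene [378.14526021 199.34722422]
scene [383.62753401 155.79732282]
scene [374.75333298 227.00235855]
```

View pics/t4.png

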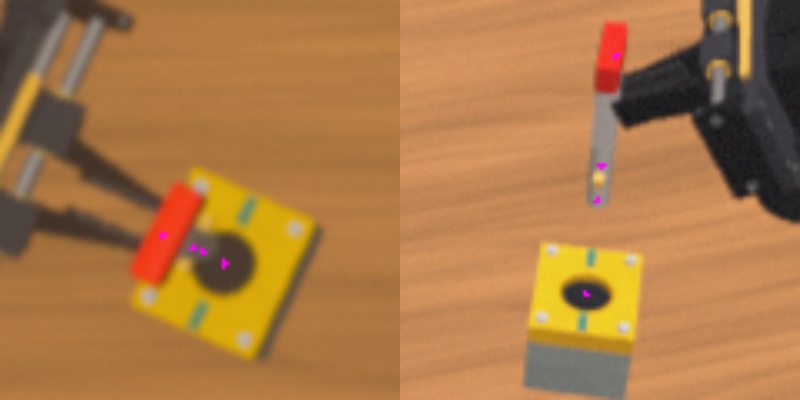

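Top view (left): the wings are centred near (195,238) in the crop, a little above the computed dot, and the mouth dot is well centred. Scene view (right): the key hangs bit-down, with the wings slightly below their dot. I'll triangulate the brass wings and the handle from masks.

```bash
cat >> h.py <<'E'
def tri(a,b):
    A=[];y=[]
    for n,px in(("top",a),("scene",b)):
        c=robot.get_calibration(n);P=np.array(c["K"])@np.c_[c["R"],c["t"]]
        for i in(0,1): r=px[i]*P[2]-P[i];A.append(r[:3]);y.append(-r[3])
    X,res,_,_=np.linalg.lstsq(np.array(A)/500,np.array(y)/500,rcond=None);return X,res**.5*500
E
python3 - <<'E'
from h import *
p,R,st=here();g=p-.019*R[:,2]
print("axis expected",np.round(g,4),"handle z",g[2]+.044,"wing z",g[2]-.054)
C={}
for n,f,(x0,x1,y0,y1),(w0,w1,v0,v1) in(("top","rt",(210,245,230,275),(225,242,242,268)),("scene","rs",(370,395,140,175),(370,392,182,206))):
    im=cv2.imread(f"pics/{f}.png");H,S,V=hsv(im);m=np.zeros(H.shape,bool);m[y0:y1,x0:x1]=1
    w=m&((H<8)|(H>172))&(S>150)&(V>90);ys,xs=np.nonzero(w);r=blobs(w)[0][1]
    print(n,"red",xs.mean(),ys.mean(),r);
    m[:]=0;m[v0:v1,w0:w1]=1
    print(n,"sub");sub=im[v0:v1,w0:w1]
    w=m&(H>12)&(H<30)&(S>60)&(S<(165 if n=="top" else 200))&(V>150)
    ys,xs=np.nonzero(w);print(n,"brass",len(xs),xs.mean() if len(xs) else 0,ys.mean() if len(xs) else 0,sorted(zip(xs,ys))[:40])
E
```

```text
axis expected [0.4999 0.1651 0.2614] handle z 0.30543666377630363 wing z 0.20743666377630365
top red 225.24045801526717 253.73282442748092 ((225.3153076171875, 253.67196655273438), (10.614555358886719, 27.853233337402344), 28.610462188720703)
top sub
top brass 12 233.33333333333334 254.41666666666666 [(np.int64(229), np.int64(260)), (np.int64(229), np.int64(261)), (np.int64(230), np.int64(261)), (np.int64(231), np.int64(261)), (np.int64(232), np.int64(262)), (np.int64(234), np.int64(252)), (np.int64(235), np.int64(252)), (np.int64(235), np.int64(253)), (np.int64(236), np.int64(242)), (np.int64(236), np.int64(243)), (np.int64(236), np.int64(253)), (np.int64(237), np.int64(253))]
scene red 382.87974683544303 156.44303797468353 ((382.7884521484375, 156.5576934814453), (7.648529529571533, 21.57277488708496), 11.309932708740234)
scene sub
scene brass 406 380.7463054187192 194.2807881773399 [(np.int64(370), np.int64(182)), (np.int64(370), np.int64(183)), (np.int64(370), np.int64(184)), (np.int64(370), np.int64(185)), (np.int64(370), np.int64(186)), (np.int64(370), np.int64(187)), (np.int64
[... 378 characters left out ...]
.int64(370), np.int64(200)), (np.int64(370), np.int64(201)), (np.int64(370), np.int64(202)), (np.int64(370), np.int64(203)), (np.int64(370), np.int64(204)), (np.int64(370), np.int64(205)), (np.int64(371), np.int64(182)), (np.int64(371), np.int64(183)), (np.int64(371), np.int64(184)), (np.int64(371), np.int64(185)), (np.int64(371), np.int64(186)), (np.int64(371), np.int64(187)), (np.int64(371), np.int64(188)), (np.int64(371), np.int64(189)), (np.int64(371), np.int64(190)), (np.int64(371), np.int64(191)), (np.int64(371), np.int64(193)), (np.int64(371), np.int64(194)), (np.int64(371), np.int64(195)), (np.int64(371), np.int64(196)), (np.int64(371), np.int64(197)), (np.int64(371), np.int64(198))]
```

The handle centroids agree with the forward kinematics to about a pixel in both views. The wings bias comes from seeing only the near wing. The key axis is over the mouth within about 1–2 mm, so I'll lower it.

>>> carry_out([
  [[-0.013,0,0.0075],[0,0,0]],
  [[-0.013,0,0.0075],[0,0,0]],
  [[-0.013,0,0.0075],[0,0,0]],
  [[-0.013,0,0.0075],[0,0,0]],
  [[-0.013,0,0.0075],[0,0,0]],
  [[-0.013,0,0.0075],[0,0,0]],
  [[-0.0087,0,0.005],[0,0,0]],
  [[0,0,0],[0,0,0]],
])

```text
clock: 12.38
ee_pos: [0.4929, 0.1505, 0.1502]
eef_rot: [-0.418, -0.476, 0.724, -0.274]
wrist_force: [-0.2, 1.1, -2.0]
grip_width: 0.0135
grip_force: 45.0
```

>>> carry_out([
  [[-0.0043,0,0.0025],[0,0,0]],
  [[-0.0043,0,0.0025],[0,0,0]],
  [[0,0,0],[0,0,0]],
])

```text
clock: 12.75
ee_pos: [0.493, 0.1506, 0.1408]
eef_rot: [-0.417, -0.476, 0.725, -0.273]
wrist_force: [-0.9, -0.1, -2.2]
grip_width: 0.0133
grip_force: 45.0
```

```bash
python3 -c "
from h import *
p,R=place(.114);plan(p,R);print(np.round(robot.state()['wrist_force'],2),p)"
```

```text
clock 12.75 shift(before turn) [-0.0313  0.0005  0.0184] shift(after turn) [-0.0313  0.0005  0.0183] turn [-0.0002  0.0026  0.0009] pos [0.493  0.1506 0.1408]
[-0.9  -0.08 -2.24] [0.49243879 0.15061025 0.1045    ]
```

>>> carry_out([
  [[-0.0026,0,0.0015],[0,0,0]],
  [[-0.0026,0,0.0015],[0,0,0]],
  [[-0.0026,0,0.0015],[0,0,0]],
  [[0,0,0],[0,0,0]],
])

```text
clock: 13.25
ee_pos: [0.493, 0.1505, 0.1332]
eef_rot: [-0.418, -0.475, 0.724, -0.274]
wrist_force: [-0.8, 1.1, 4.5]
grip_width: 0.0133
grip_force: 45.0
```

>>> carry_out([
  [[-0.0017,0,0.001],[0,0,0]],
  [[-0.0017,0,0.001],[0,0,0]],
  [[0,0,0],[0,0,0]],
])

```text
clock: 13.62
ee_pos: [0.4932, 0.15, 0.1327]
eef_rot: [-0.419, -0.475, 0.723, -0.276]
wrist_force: [-1.2, 1.8, 13.6]
grip_width: 0.0132
grip_force: 45.0
```

Contact came at tip height ≈ 0.055: the pilot is on the plate, just beside the hole. I'll ease up and look closely at the gap around the shank.

>>> carry_out([
  [[0.0026,0,-0.0015],[0,0,0]],
  [[0.0026,0,-0.0015],[0,0,0]],
  [[0,0,0],[0,0,0]],
])

```text
clock: 14.0
ee_pos: [0.493, 0.1508, 0.1335]
eef_rot: [-0.417, -0.476, 0.725, -0.273]
wrist_force: [-0.6, 0.3, 0.1]
grip_width: 0.0129
grip_force: 45.0
```

```bash
python3 -c "
from h import *
t=robot.read_camera('top');s=robot.read_camera('scene')
p,R,st=here();g=p-.019*R[:,2];print(g,st['wrist_force'])
a=np.linspace(0,2*np.pi,24)
out=[]
for n,im,(x,y) in(('top',t,(241,260)),('scene',s,(376,224))):
  k=10;x0,y0=x-20,y-28
  c=cv2.resize(im[y0:y0+56,x0:x0+40],None,fx=k,fy=k,interpolation=2)
  for X in [LOCK+[.02*np.cos(b),.02*np.sin(b),0] for b in a]+[np.r_[g[:2],.074]]:
    q=(proj(n,X)-[x0,y0]+.5)*k;cv2.circle(c,(int(q[0]),int(q[1])),3,(255,0,255),-1)
  out.append(c)
cv2.imwrite('pics/t5.png',np.hstack(out))"
```

```text
[0.49955511 0.16572731 0.14308545] [-0.34566448  0.32680558 -0.19756224]
```

View pics/t5.png

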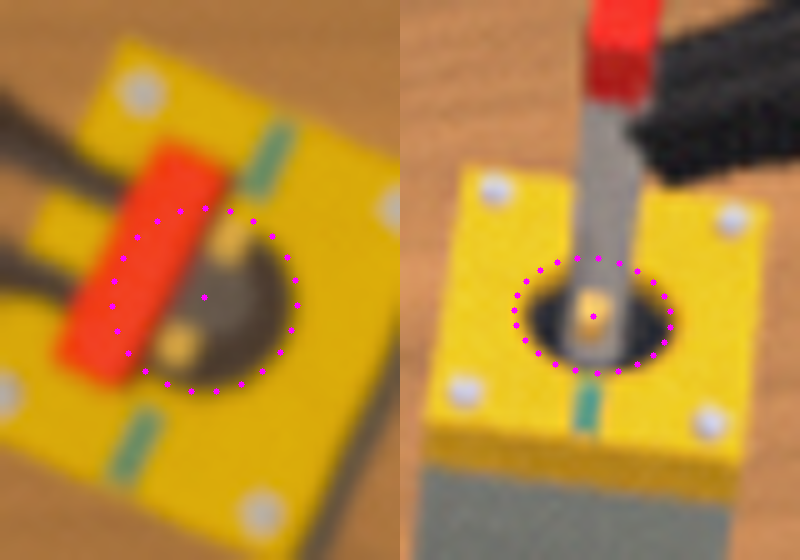

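Left (top view): the mouth matches the magenta ring, and the wings are seen at (205,291) in the crop, beneath the handle edge. Right (scene view): the near wing tip is at (594,312) and the hole is centred about 1 px right of the ring. I'll compare with the expected wing pixels.

```bash
python3 -c "
from h import *
p,R,st=here();g=p-.019*R[:,2];y=R[:,1]
for dz in(-.054,-.050,-.058):
  for s in(-.017,.017):
    for n,(x,yy) in(('top',(221,232)),('scene',(356,196))):
      q=(proj(n,g+[0,0,dz]+s*y)-[x,yy]+.5)*10;print(dz,s,n,np.round(q+([400,0] if n=='scene' else 0)))
print(proj('top',LOCK+[.001,0,0])-proj('top',LOCK),proj('top',LOCK+[0,.001,0])-proj('top',LOCK),proj('scene',LOCK+[.001,0,0])-proj('scene',LOCK),proj('scene',LOCK+[0,.001,0])-proj('scene',LOCK))
"
```

```text
-0.054 -0.017 top [228. 221.]
-0.054 -0.017 scene [593. 325.]
-0.054 0.017 top [163. 367.]
-0.054 0.017 scene [603. 229.]
-0.05 -0.017 top [225. 220.]
-0.05 -0.017 scene [595. 315.]
-0.05 0.017 top [161. 366.]
-0.05 0.017 scene [605. 218.]
-0.058 -0.017 top [230. 222.]
-0.058 -0.017 scene [592. 336.]
-0.058 0.017 top [166. 367.]
-0.058 0.017 scene [602. 239.]
[ 0.00369393 -0.46060296] [-0.46208859  0.00211849] [0.12792498 0.27740657] [ 0.36932685 -0.07344909]
```

Both views put the key about 2 mm short of centre in +y. I'll shift it that way and feel again.

>>> carry_out([
  [[0.0009,0,-0.0005],[0,0,0]],
  [[-0.001,0.0014,-0.0018],[0,0,0]],
  [[0,0,0],[0,0,0]],
  [[-0.0017,0,0.001],[0,0,0]],
  [[-0.0017,0,0.001],[0,0,0]],
  [[-0.0017,0,0.001],[0,0,0]],
  [[0,0,0],[0,0,0]],
])

```text
clock: 14.98
ee_pos: [0.4924, 0.1531, 0.1282]
eef_rot: [-0.417, -0.476, 0.725, -0.273]
wrist_force: [-1.3, 0.6, -2.1]
grip_width: 0.0131
grip_force: 45.0
```

It is past the contact height with no force, so it is entering. I'll carry on down.

>>> carry_out([
  [[-0.0017,0,0.001],[0,0,0]],
  [[-0.0017,0,0.001],[0,0,0]],
  [[-0.0017,0,0.001],[0,0,0]],
  [[0,0,0],[0,0,0]],
])

```text
clock: 15.48
ee_pos: [0.4925, 0.1531, 0.1229]
eef_rot: [-0.417, -0.476, 0.725, -0.273]
wrist_force: [-0.4, 0.5, -2.9]
grip_width: 0.0129
grip_force: 45.0
```

>>> carry_out([
  [[-0.0026,0,0.0015],[0,0,0]],
  [[-0.0026,0,0.0015],[0,0,0]],
  [[-0.0026,0,0.0015],[0,0,0]],
  [[0,0,0],[0,0,0]],
])

```text
clock: 15.98
ee_pos: [0.4925, 0.153, 0.1137]
eef_rot: [-0.417, -0.476, 0.725, -0.273]
wrist_force: [-0.1, 1.0, -3.2]
grip_width: 0.0134
grip_force: 45.0
```

>>> carry_out([
  [[-0.0017,0,0.001],[0,0,0]],
  [[-0.0017,0,0.001],[0,0,0]],
  [[-0.0017,0,0.001],[0,0,0]],
  [[0,0,0],[0,0,0]],
])

```text
clock: 16.48
ee_pos: [0.4925, 0.153, 0.108]
eef_rot: [-0.417, -0.476, 0.725, -0.273]
wrist_force: [-0.8, 0.1, -2.5]
grip_width: 0.0131
grip_force: 45.0
```

>>> carry_out([
  [[-0.0013,0,0.0008],[0,0,0]],
  [[-0.0013,0,0.0008],[0,0,0]],
  [[0,0,0],[0,0,0]],
])

```text
clock: 16.85
ee_pos: [0.4926, 0.1528, 0.107]
eef_rot: [-0.418, -0.475, 0.724, -0.274]
wrist_force: [-0.6, 1.4, 5.3]
grip_width: 0.0131
grip_force: 45.0
```

Wing contact is at g ≈ 0.1165 m, so key_mid is about 44 mm above the mouth: the key is standing on the plate. I'll release and back off.

>>> carry_out([
  [[0.0008,0,-0.0005],[0,0,0]],
  [[0,0,0],[0,0,0]],
  [[0,0,0],[0,0,0]],
], grip_force=5)

```text
clock: 17.23
ee_pos: [0.4927, 0.1529, 0.1064]
eef_rot: [-0.417, -0.476, 0.725, -0.274]
wrist_force: [-0.3, 0.1, 2.3]
grip_width: 0.0159
grip_force: 5.0
```

>>> carry_out([
  [[0,0,0],[0,0,0]],
  [[0,0,0],[0,0,0]],
  [[0,0,0],[0,0,0]],
  [[0,0,0],[0,0,0]],
  [[0,0,0],[0,0,0]],
  [[0,0,0],[0,0,0]],
  [[0,0,0],[0,0,0]],
  [[0,0,0],[0,0,0]],
], gripper=-1)

```text
clock: 18.23
ee_pos: [0.4926, 0.153, 0.1062]
eef_rot: [-0.417, -0.476, 0.725, -0.273]
wrist_force: [-0.3, -0.6, 0.4]
grip_width: 0.0843
grip_force: 0.0
```

>>> carry_out([
  [[0,0,-0.02],[0,0,0]],
  [[0,0,-0.03],[0,0,0]],
  [[0,0,-0.03],[0,0,0]],
  [[0,0,-0.03],[0,0,0]],
  [[0.02,0,-0.02],[0,0,0]],
  [[0.03,0,-0.01],[0,0,0]],
  [[0.03,0,0],[0,0,0]],
  [[0.03,0,0],[0,0,0]],
  [[0,0,0],[0,0,0]],
])

```text
clock: 19.35
ee_pos: [0.5187, 0.2121, 0.2751]
eef_rot: [-0.415, -0.475, 0.726, -0.273]
wrist_force: [-0.3, 0.2, 0.3]
grip_width: 0.087
grip_force: 0.0
```

```bash
cat >> h.py <<'E'
def top_down(az_deg,gz,xy):
    R=frame(np.radians(az_deg),np.array([0,0,-1.]));return np.r_[xy,gz-.019],R
E
python3 - <<'E'
from h import *
t=robot.read_camera('top');s=robot.read_camera('scene')
cv2.imwrite('pics/rt2.png',t);cv2.imwrite('pics/rs2.png',s)
for n,im,(x0,x1,y0,y1) in(("top",t,(200,285,215,300)),("scene",s,(340,420,140,260))):
    H,S,V=hsv(im);m=np.zeros(H.shape,bool);m[y0:y1,x0:x1]=1
    w=m&((H<8)|(H>172))&(S>150)&(V>90);b=max(blobs(w),key=lambda b:b[0]);
    print(n,b[1],"expect handle top",proj(n,np.array([.4995,.168,.170])),proj(n,np.array([.4995,.168,.158])),"at .17",ray(n,b[1][0],.166))
    if n=="top":
        P=[ray(n,q,.166)[:2] for q in cv2.boxPoints(b[1])];e=[P[1]-P[0],P[2]-P[1]]
        for v in e: print(np.linalg.norm(v),np.degrees(np.arctan2(v[1],v[0])))
p,R=top_down(66.5,.158+.08,(.4995,.1675));plan(p,R);print(robot.state()['qpos'])
cv2.imwrite('pics/t6.png',np.hstack([cv2.resize(t[210:310,190:290],(400,400)),cv2.resize(s[140:265,320:445],(400,400))]))
E
```

```text
top ((236.30003356933594, 259.4000244140625), (7.155416965484619, 21.913463592529297), 26.56505012512207) expect handle top [233.50979402 258.62457217] [234.37532095 258.98220604] at .17 [0.49816604 0.16300498 0.166     ]
0.0435908939933702 -26.094172818741267
0.014378208469340669 -116.78491950359523
scene ((378.31085205078125, 203.1351318359375), (6.904757499694824, 20.2210750579834), 9.462321281433105) expect handle top [379.12065687 200.05517638] [378.664383   203.61103994] at .17 [0.5052425  0.16430369 0.166     ]
clock 19.45 shift(before turn) [-0.0212 -0.0007  0.0691] shift(after turn) [-0.0006 -0.0491  0.0531] turn [-0.812  -0.8128  1.4142] pos [0.5185 0.2127 0.2721]
[ 0.83701058  0.73005653  0.26820776  0.3246857  -2.10476334 -1.23315348]
```

View pics/t6.png

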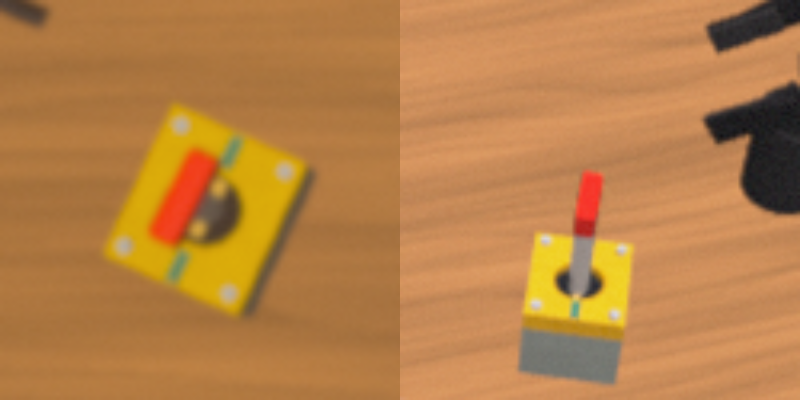

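The key stands upright in the mouth, with its handle along the stripe at about (183,197) in the left crop. Next I'll turn the tool to point down for a grasp across the handle from above.

>>> carry_out([
  [[0,0,0],[-0.0677,-0.0677,0.1179]],
  [[0,0,0],[-0.0677,-0.0677,0.1179]],
  [[0,0,0],[-0.0677,-0.0677,0.1179]],
  [[0,0,0],[-0.0677,-0.0677,0.1179]],
  [[0,0,0],[-0.0677,-0.0677,0.1179]],
  [[0,0,0],[-0.0677,-0.0677,0.1179]],
  [[0,0,0],[-0.0677,-0.0677,0.1179]],
  [[0,0,0],[-0.0677,-0.0677,0.1179]],
  [[0,0,0],[-0.0677,-0.0677,0.1179]],
  [[0,0,0],[-0.0677,-0.0677,0.1179]],
  [[0,0,0],[-0.0677,-0.0677,0.1179]],
  [[0,0,0],[-0.0677,-0.0677,0.1179]],
  [[0,0,0],[0,0,0]],
])

```text
clock: 21.08
ee_pos: [0.5173, 0.2125, 0.2716]
eef_rot: [-0.001, 0.203, 0.979, -0.001]
wrist_force: [1.6, -0.2, 0.1]
grip_width: 0.0869
grip_force: 0.0
```

```bash
python3 -c "
from h import *
p,R=top_down(65.5,.158+.07,(.499,.166));plan(p,R);print(robot.state()['qpos'])"
```

```text
clock 21.07 shift(before turn) [-0.0018 -0.0498  0.0627] shift(after turn) [-0.0026 -0.0499  0.0626] turn [-0.0022 -0.0008  0.0186] pos [0.5173 0.2125 0.2716]
[ 6.79803413e-01  2.29872978e-01 -2.71759299e-02  3.17285084e-04
 -1.31602704e+00 -2.65969221e+00]
```

>>> carry_out([
  [[-0.0011,-0.025,0],[0,0,0.018]],
  [[-0.0011,-0.025,0],[0,0,0]],
  [[0,0,0.025],[0,0,0]],
  [[0,0,0.035],[0,0,0]],
  [[0,0,0.035],[0,0,0]],
  [[0,0,0.035],[0,0,0]],
  [[0,0,0],[0,0,0]],
])

```text
clock: 21.95
ee_pos: [0.4986, 0.165, 0.1389]
eef_rot: [-0.003, 0.212, 0.977, -0.003]
wrist_force: [-0.0, 0.2, 0.1]
grip_width: 0.0871
grip_force: 0.0
```

```bash
python3 -c "
from h import *
p,R=top_down(65.5,.158,(.499,.166));plan(p,R)"
```

```text
clock 21.95 shift(before turn) [ 0.0001  0.0011 -0.0001] shift(after turn) [ 0.0001  0.0011 -0.0001] turn [-0.0077 -0.0042 -0.0006] pos [0.4986 0.165  0.1389]
```

>>> carry_out([
  [[0,0,0],[0,0,0]],
  [[0,0,0],[0,0,0]],
  [[0,0,0],[0,0,0]],
  [[0,0,0],[0,0,0]],
  [[0,0,0],[0,0,0]],
  [[0,0,0],[0,0,0]],
  [[0,0,0],[0,0,0]],
  [[0,0,0],[0,0,0]],
], gripper=1, grip_force=12)

```text
clock: 22.95
ee_pos: [0.5004, 0.1666, 0.1417]
eef_rot: [-0.0, 0.212, 0.977, -0.001]
wrist_force: [0.2, -0.1, -0.6]
grip_width: 0.0155
grip_force: 11.9
```

>>> carry_out([
  [[0,0,0.0006],[0,0,0]],
  [[0,0,0.0006],[0,0,0]],
  [[0,0,0],[0,0,0]],
])

```text
clock: 23.32
ee_pos: [0.501, 0.1669, 0.1416]
eef_rot: [0.001, 0.212, 0.977, -0.0]
wrist_force: [-0.0, 0.1, 5.3]
grip_width: 0.0155
grip_force: 11.9
```

```bash
python3 -c "
from h import *
p,R,s=here();print(p,np.round(s['wrist_force'],2),np.round(s['torque'],3),s['grip_width'])"
```

```text
[0.50104879 0.16688671 0.14157697] [-0.02  0.12  5.28] [-0.     0.164 -0.062] 0.015507987991556211
```

The preload is 5 N with the lateral force near zero. Now I'll turn it counter-clockwise to look for the slot.

>>> carry_out([
  [[0,0,0],[0,0,-0.06]],
  [[0,0,0],[0,0,-0.06]],
  [[0,0,0],[0,0,-0.06]],
  [[0,0,0],[0,0,-0.06]],
  [[0,0,0],[0,0,-0.06]],
  [[0,0,0],[0,0,-0.06]],
  [[0,0,0],[0,0,0]],
])

```text
clock: 24.2
ee_pos: [0.501, 0.1666, 0.1417]
eef_rot: [0.001, 0.034, 0.999, -0.0]
wrist_force: [-1.6, 0.4, 4.8]
grip_width: 0.0155
grip_force: 11.9
```

>>> carry_out([
  [[0,0,0],[0,0,-0.05]],
  [[0,0,0],[0,0,-0.05]],
  [[0,0,0],[0,0,-0.05]],
  [[0,0,0],[0,0,0]],
])

```text
clock: 24.7
ee_pos: [0.501, 0.1666, 0.1417]
eef_rot: [0.001, -0.041, 0.999, -0.0]
wrist_force: [-1.2, -1.0, 6.6]
grip_width: 0.0157
grip_force: 11.9
```

>>> carry_out([
  [[0,0,0],[0,0,-0.05]],
  [[0,0,0],[0,0,-0.05]],
  [[0,0,0],[0,0,-0.05]],
  [[0,0,0],[0,0,0]],
])

```text
clock: 25.2
ee_pos: [0.501, 0.1667, 0.1417]
eef_rot: [0.001, -0.116, 0.993, -0.0]
wrist_force: [-1.2, -0.4, 6.0]
grip_width: 0.0156
grip_force: 11.9
```

>>> carry_out([
  [[0,0,0],[0,0,-0.05]],
  [[0,0,0],[0,0,-0.05]],
  [[0,0,0],[0,0,-0.05]],
  [[0,0,0],[0,0,0]],
])

```text
clock: 25.7
ee_pos: [0.5009, 0.1666, 0.1417]
eef_rot: [0.0, -0.19, 0.982, -0.0]
wrist_force: [-0.8, -0.6, 6.0]
grip_width: 0.0156
grip_force: 12.0
```

>>> carry_out([
  [[0,0,0],[0,0,-0.05]],
  [[0,0,0],[0,0,-0.05]],
  [[0,0,0],[0,0,-0.05]],
  [[0,0,0],[0,0,0]],
])

```text
clock: 26.2
ee_pos: [0.5009, 0.1666, 0.1416]
eef_rot: [0.0, -0.263, 0.965, -0.001]
wrist_force: [-1.1, -0.5, 5.8]
grip_width: 0.0153
grip_force: 12.0
```

>>> carry_out([
  [[0,0,0],[0,0,-0.05]],
  [[0,0,0],[0,0,-0.05]],
  [[0,0,0],[0,0,-0.05]],
  [[0,0,0],[0,0,0]],
])

```text
clock: 26.7
ee_pos: [0.5009, 0.1666, 0.1416]
eef_rot: [0.0, -0.334, 0.942, -0.001]
wrist_force: [-0.7, -0.6, 5.6]
grip_width: 0.0157
grip_force: 12.0
```

>>> carry_out([
  [[0,0,0],[0,0,-0.05]],
  [[0,0,0],[0,0,-0.05]],
  [[0,0,0],[0,0,-0.05]],
  [[0,0,0],[0,0,0]],
])

```text
clock: 27.2
ee_pos: [0.5009, 0.1665, 0.1415]
eef_rot: [0.0, -0.404, 0.915, -0.001]
wrist_force: [-1.4, -1.2, 5.4]
grip_width: 0.0159
grip_force: 12.0
```

>>> carry_out([
  [[0,0,0],[0,0,-0.05]],
  [[0,0,0],[0,0,-0.05]],
  [[0,0,0],[0,0,-0.05]],
  [[0,0,0],[0,0,0]],
])

```text
clock: 27.7
ee_pos: [0.5009, 0.1666, 0.1415]
eef_rot: [0.0, -0.471, 0.882, -0.001]
wrist_force: [0.1, -1.8, 5.5]
grip_width: 0.0155
grip_force: 12.0
```

>>> carry_out([
  [[0,0,0],[0,0,-0.05]],
  [[0,0,0],[0,0,-0.05]],
  [[0,0,0],[0,0,-0.05]],
  [[0,0,0],[0,0,0]],
])

```text
clock: 28.2
ee_pos: [0.5009, 0.1666, 0.1414]
eef_rot: [0.0, -0.536, 0.844, -0.001]
wrist_force: [-1.4, -0.6, 6.4]
grip_width: 0.0152
grip_force: 12.0
```

>>> carry_out([
  [[0,0,0],[0,0,-0.05]],
  [[0,0,0],[0,0,-0.05]],
  [[0,0,0],[0,0,-0.05]],
  [[0,0,0],[0,0,0]],
])

```text
clock: 28.7
ee_pos: [0.5009, 0.1667, 0.1412]
eef_rot: [0.0, -0.597, 0.802, -0.001]
wrist_force: [-0.4, -0.5, 5.4]
grip_width: 0.0155
grip_force: 12.0
```

>>> carry_out([
  [[0,0,0],[0,0,-0.05]],
  [[0,0,0],[0,0,-0.05]],
  [[0,0,0],[0,0,-0.05]],
  [[0,0,0],[0,0,0]],
])

```text
clock: 29.2
ee_pos: [0.5005, 0.1666, 0.1407]
eef_rot: [-0.0, -0.656, 0.755, -0.0]
wrist_force: [-0.1, 0.5, 5.4]
grip_width: 0.0155
grip_force: 12.0
```

Run:
```python
from h import *
p,R,s=here();print(p,np.round(s['wrist_force'],2),s['qpos'],"tooly az",np.degrees(np.arctan2(R[1,1],R[0,1])))
t=robot.read_camera('top');sc=robot.read_camera('scene')
cv2.imwrite('pics/t7.png',np.hstack([cv2.resize(t[210:310,190:290],(400,400)),cv2.resize(sc[140:265,320:445],(400,400))]))
```

```text
[0.50046198 0.16661579 0.14068742] [-0.09  0.47  5.43] [ 6.29627416e-01  2.70338645e-01 -3.13596832e-01  8.20256076e-04
 -9.87563682e-01 -7.70808562e-01] tooly az 171.93681174100374
```

>>> carry_out([
  [[0,0,0],[0,0,-0.05]],
  [[0,0,0],[0,0,-0.05]],
  [[0,0,0],[0,0,0]],
])

```text
clock: 29.68
ee_pos: [0.4994, 0.1663, 0.1391]
eef_rot: [-0.002, -0.692, 0.721, 0.0]
wrist_force: [-0.5, 0.1, -1.5]
grip_width: 0.0152
grip_force: 12.0
```

>>> carry_out([
  [[0,0,0],[0,0,-0.05]],
  [[0,0,0],[0,0,-0.05]],
  [[0,0,0],[0,0,0]],
])

```text
clock: 30.05
ee_pos: [0.4995, 0.1663, 0.1395]
eef_rot: [0.002, 0.728, -0.686, -0.0]
wrist_force: [-0.1, 1.0, -3.0]
grip_width: 0.0158
grip_force: 12.0
```

At about 1.96 rad the push vanished and the key sank 2 mm: that is the slot. I'll follow it down gently.

>>> carry_out([
  [[0,0,0],[0,0,0.05]],
  [[0,0,0.001],[0,0,0]],
  [[0,0,0.001],[0,0,0]],
  [[0,0,0.001],[0,0,0]],
  [[0,0,0],[0,0,0]],
])

```text
clock: 30.68
ee_pos: [0.5002, 0.1665, 0.1373]
eef_rot: [0.001, 0.711, -0.703, 0.0]
wrist_force: [1.4, 0.4, -2.3]
grip_width: 0.0155
grip_force: 12.0
```

```bash
python3 -c "
from h import *
p,R,s=here();print(p,np.round(s['wrist_force'],2),np.round(s['torque'],3),s['grip_width'])"
```

```text
[0.50022166 0.16652327 0.1373192 ] [ 1.42  0.37 -2.34] [ 0.222  0.186 -0.035] 0.015488852852378202
```

>>> carry_out([
  [[0,0,0.0015],[0,0,0]],
  [[0,0,0.0015],[0,0,0]],
  [[0,0,0.0015],[0,0,0]],
  [[0,0,0.0015],[0,0,0]],
  [[0,0,0],[0,0,0]],
])

```text
clock: 31.3
ee_pos: [0.5003, 0.1665, 0.1313]
eef_rot: [0.001, 0.711, -0.703, 0.0]
wrist_force: [-0.6, -0.5, -3.2]
grip_width: 0.0158
grip_force: 12.0
```

>>> carry_out([
  [[0,0,0.0015],[0,0,0]],
  [[0,0,0.0015],[0,0,0]],
  [[0,0,0.0015],[0,0,0]],
  [[0,0,0.0015],[0,0,0]],
  [[0,0,0],[0,0,0]],
])

```text
clock: 31.92
ee_pos: [0.5003, 0.1665, 0.1253]
eef_rot: [0.001, 0.711, -0.703, 0.0]
wrist_force: [-0.9, 0.8, -3.4]
grip_width: 0.016
grip_force: 12.0
```

>>> carry_out([
  [[0,0,0.0015],[0,0,0]],
  [[0,0,0.0015],[0,0,0]],
  [[0,0,0.001],[0,0,0]],
  [[0,0,0],[0,0,0]],
])

```text
clock: 32.42
ee_pos: [0.5003, 0.1665, 0.1214]
eef_rot: [0.001, 0.711, -0.703, 0.0]
wrist_force: [-0.7, 1.1, -3.1]
grip_width: 0.0157
grip_force: 12.0
```

>>> carry_out([
  [[0,0,0.001],[0,0,0]],
  [[0,0,0.001],[0,0,0]],
  [[0,0,0],[0,0,0]],
])

```text
clock: 32.8
ee_pos: [0.5005, 0.1666, 0.1196]
eef_rot: [0.0, 0.711, -0.703, 0.0]
wrist_force: [-0.0, 1.1, -0.4]
grip_width: 0.0156
grip_force: 12.0
```

>>> carry_out([
  [[0,0,0.0005],[0,0,0]],
  [[0,0,0.0005],[0,0,0]],
  [[0,0,0],[0,0,0]],
])

```text
clock: 33.17
ee_pos: [0.5011, 0.1669, 0.1194]
eef_rot: [-0.0, 0.711, -0.703, 0.001]
wrist_force: [-1.0, 1.5, 4.8]
grip_width: 0.0156
grip_force: 12.1
```

It is down 22 mm and resting on the floor. I'll ease the preload and turn clockwise.

>>> carry_out([
  [[0,0,-0.0007],[0,0,0.05]],
  [[0,0,0],[0,0,0.1]],
  [[0,0,0],[0,0,0.1]],
  [[0,0,0],[0,0,0.1]],
  [[0,0,0],[0,0,0.1]],
  [[0,0,0],[0,0,0.1]],
  [[0,0,0],[0,0,0.1]],
  [[0,0,0],[0,0,0.1]],
  [[0,0,0],[0,0,0]],
])

```text
clock: 34.3
ee_pos: [0.5008, 0.1666, 0.1194]
eef_rot: [0.0, -0.405, 0.915, -0.001]
wrist_force: [0.2, 0.4, 2.5]
grip_width: 0.0156
grip_force: 12.0
```

>>> carry_out([
  [[0,0,0],[0,0,0.1]],
  [[0,0,0],[0,0,0.1]],
  [[0,0,0],[0,0,0.1]],
  [[0,0,0],[0,0,0.1]],
  [[0,0,0],[0,0,0.1]],
  [[0,0,0],[0,0,0.1]],
  [[0,0,0],[0,0,0.1]],
  [[0,0,0],[0,0,0.1]],
  [[0,0,0],[0,0,0.1]],
  [[0,0,0],[0,0,0.1]],
  [[0,0,0],[0,0,0.1]],
  [[0,0,0],[0,0,0]],
])

```text
clock: 35.8
ee_pos: [0.5004, 0.1664, 0.1195]
eef_rot: [-0.0, 0.132, 0.991, -0.001]
wrist_force: [-0.9, 0.3, 3.0]
grip_width: 0.0158
grip_force: 12.0
```

```bash
python3 -c "
from h import *
p,R,s=here();print(p,np.round(s['wrist_force'],2),np.round(s['torque'],3),s['grip_width'],np.degrees(np.arctan2(R[1,1],R[0,1])),s['qpos'][5])"
```

```text
[0.50042622 0.16641255 0.1194971 ] [-0.95  0.33  3.02] [-0.052  0.216  0.015] 0.015779997679720763 74.78481878495754 -2.466635015321591
```

>>> carry_out([
  [[0,0,0],[0,0,0.05]],
  [[0,0,0],[0,0,0.05]],
  [[0,0,0],[0,0,0.05]],
  [[0,0,0],[0,0,0]],
])

```text
clock: 36.3
ee_pos: [0.5003, 0.1663, 0.1195]
eef_rot: [-0.0, 0.206, 0.979, -0.001]
wrist_force: [-2.1, 0.3, 3.5]
grip_width: 0.0158
grip_force: 12.0
```

```bash
python3 -c "
from h import *
p,R,s=here();print(np.round(s['wrist_force'],2),np.round(s['torque'],3),s['grip_width'],np.degrees(np.arctan2(R[1,1],R[0,1])),s['qpos'][5])"
```

```text
[-2.06  0.27  3.54] [-0.19   0.318  0.095] 0.015763891680036238 66.20639953059043 -2.6163619853729343
```

>>> carry_out([
  [[0,0,0],[0,0,0.02]],
  [[0,0,0],[0,0,0.02]],
  [[0,0,0],[0,0,0]],
])

```text
clock: 36.67
ee_pos: [0.5004, 0.1665, 0.1195]
eef_rot: [0.0, 0.227, 0.974, -0.001]
wrist_force: [-2.5, 0.1, 5.9]
grip_width: 0.0159
grip_force: 12.1
```

```bash
python3 -c "
from h import *
p,R,s=here();print(np.round(s['wrist_force'],2),np.round(s['torque'],3),s['grip_width'],np.degrees(np.arctan2(R[1,1],R[0,1])),s['qpos'][5])"
```

```text
[-2.49  0.13  5.92] [-0.203  0.42   0.218] 0.015877211391722337 63.7805446195956 -2.6586676891671623
```

>>> carry_out([
  [[0,0,0],[0,0,0.02]],
  [[0,0,0],[0,0,0]],
])

```text
clock: 36.92
ee_pos: [0.5004, 0.1665, 0.1194]
eef_rot: [-0.0, 0.237, 0.972, -0.001]
wrist_force: [-1.8, -0.3, 5.6]
grip_width: 0.0158
grip_force: 12.1
```

```bash
python3 -c "
from h import *
p,R,s=here();print(np.round(s['wrist_force'],2),np.round(s['torque'],3),s['grip_width'],np.degrees(np.arctan2(R[1,1],R[0,1])),s['qpos'][5])"
```

```text
[-1.85 -0.33  5.55] [-0.244  0.436  0.206] 0.015818354346991022 62.63364024191538 -2.67866025762476
```

>>> carry_out([
  [[0,0,0],[0,0,0.02]],
  [[0,0,0],[0,0,0]],
])

```text
clock: 37.17
ee_pos: [0.5004, 0.1665, 0.1194]
eef_rot: [0.0, 0.246, 0.969, -0.001]
wrist_force: [-2.9, -0.6, 5.0]
grip_width: 0.0158
grip_force: 12.2
```

```bash
python3 -c "
from h import *
p,R,s=here();print(np.round(s['wrist_force'],2),np.round(s['torque'],3),s['grip_width'],np.degrees(np.arctan2(R[1,1],R[0,1])),s['qpos'][5])"
```

```text
[-2.88 -0.56  5.  ] [-0.22   0.464  0.185] 0.015770550285676924 61.48898239187875 -2.698676363012674
```

The torque levelled at about 0.2 N m while the pads began to slip, so the key is on the stop, 0.04 rad past the stripe. I'll ease off and release.

>>> carry_out([
  [[0,0,-0.0004],[0,0,0]],
  [[0,0,0],[0,0,0]],
  [[0,0,0],[0,0,0]],
], grip_force=4)

```text
clock: 37.55
ee_pos: [0.5004, 0.1666, 0.1194]
eef_rot: [-0.0, 0.247, 0.969, -0.001]
wrist_force: [-0.8, -0.5, 1.7]
grip_width: 0.0161
grip_force: 4.0
```

>>> carry_out([
  [[0,0,0],[0,0,0]],
  [[0,0,0],[0,0,0]],
  [[0,0,0],[0,0,0]],
  [[0,0,0],[0,0,0]],
  [[0,0,0],[0,0,0]],
  [[0,0,0],[0,0,0]],
  [[0,0,0],[0,0,0]],
  [[0,0,0],[0,0,0]],
], gripper=-1)

```text
clock: 38.55
ee_pos: [0.5004, 0.1666, 0.1196]
eef_rot: [-0.0, 0.247, 0.969, -0.001]
wrist_force: [0.3, 0.4, 0.7]
grip_width: 0.0844
grip_force: 0.0
```

>>> carry_out([
  [[0,0,-0.02],[0,0,0]],
  [[0,0,-0.03],[0,0,0]],
  [[0,0,-0.03],[0,0,0]],
  [[0,0,-0.03],[0,0,0]],
  [[0,0,-0.02],[0,0,0]],
  [[0,0.03,0],[0,0,0]],
  [[0,0.04,0],[0,0,0]],
  [[0,0.04,0],[0,0,0]],
  [[0,0.04,0],[0,0,0]],
  [[0,0.04,0],[0,0,0]],
  [[0,0,0],[0,0,0]],
])

```text
clock: 39.92
ee_pos: [0.5916, 0.3356, 0.2472]
eef_rot: [-0.001, 0.246, 0.969, -0.001]
wrist_force: [-0.8, 0.2, -0.1]
grip_width: 0.0871
grip_force: 0.0
```

Run:
```python
from h import *
t=robot.read_camera('top');s=robot.read_camera('scene')
for n,im,(x0,x1,y0,y1) in(("top",t,(200,285,215,300)),("scene",s,(340,420,140,260))):
    H,S,V=hsv(im);m=np.zeros(H.shape,bool);m[y0:y1,x0:x1]=1
    w=m&((H<8)|(H>172))&(S>150)&(V>90);b=max(blobs(w),key=lambda b:b[0])
    print(n,b[1],"expect",proj(n,np.array([.5,.1665,.136])))
    if n=="top":
        P=[ray(n,q,.148)[:2] for q in cv2.boxPoints(b[1])]
        for v in(P[1]-P[0],P[2]-P[1]): print(np.linalg.norm(v),np.degrees(np.arctan2(v[1],v[0])))
cv2.imwrite('pics/t8.png',np.hstack([cv2.resize(t[210:310,190:290],(400,400)),cv2.resize(s[140:265,320:445],(400,400))]))
print(robot.state()['ee_pos'])
```

```text
top ((237.20001220703125, 260.60003662109375), (7.155416965484619, 21.466251373291016), 26.56505012512207) expect [236.64755726 259.37131794]
0.04340410731415763 -26.1069923734731
0.014614968917006824 -116.78230577490453
scene ((377.7500305175781, 209.25001525878906), (6.6679487228393555, 19.415496826171875), 11.309932708740234) expect [377.33773304 210.23317981]
[0.59096031 0.3335193  0.24862965]
```

View pics/t8.png

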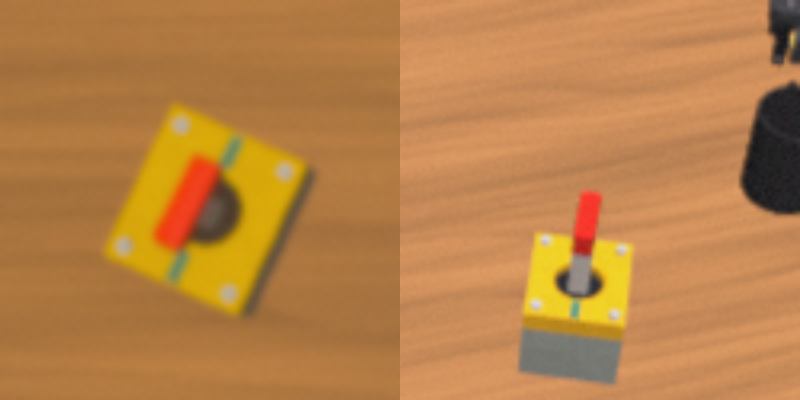

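The key is fully down and upright: the handle sits lower than before and the wings are hidden. It lies along the stripe at (187,202) in the left crop, at −26.1° against the stripe's −24.2°, which is on the stop. The robot is clear, so I'm handing in.

```bash
python3 -c "
from bench import robot
print(robot.close_job())"
```

```text
the job is handed in; nothing more can be done
None
```

I handed the job in at about 40 s: the key is fully down and upright in the interlock, turned clockwise to the stop with its handle along the green stripe, and released. The hand-in returned no verdict.

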